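# Refit the washed cone in a chocolate warmer's tap and rock it free

### The arm

A 6-joint arm with a two-finger parallel gripper is mounted at the origin on a cart in front of the work surface, level with it; the furniture and walls round the work are solid. World frame = base frame: x ahead of the robot, y to its left, z up, the work surface at z = 0. Lengths are in m, angles in rad, forces in N, time in s.
With the tool pointing down it reaches from about 0.3 to 0.775 m from the base axis. Payload 14.6 kg.
Tool frame: the origin (TCP) lies between the finger pads, 19 mm behind the fingertips; this is the grasp point; z points along the fingers, y is the line along which they close (so a half turn about z gives the same grasp; the last joint's range is limited). The gripper opens to 94 mm and grips with 3 to 60 N. Pads are 16 mm wide; open, the fingers measure 119 mm over their backs; the gripper's body (75 mm by 177 mm) begins 78 mm behind the grasp point.
Start: joints at [-1.287, 0.3, 1.521, -0, 1.321, -0.067], TCP at [0.189, -0.516, 0.224] pointing down, gripper open.
Joint ranges: [-3.03, 3.03], [-0.79, 2.21], [0.23, 2.52], [-1.04, 4.18], [0, 3.07], [-2.55, 2.55]. Speed limits (rad/s): [2.22, 2.22, 2.57, 3.14, 3.14, 3.14].

### API

Orientations are given as [roll, pitch, yaw] about the fixed x, y, z axes, in that order (R = Rz(yaw) Ry(pitch) Rx(roll)).
In Python, from station import ctrl, cams gives the robot as it stands. The module is installed in compiled form; this text tells all that it offers.
- The arm moves only by the tool arm_command, never from a script. Its argument "plan" is a list that holds one entry, the list of rows, each a list of 7 numbers: the shift along the tool's x, y, z in normalised numbers (1 is 800 mm), then the turn, a rotation vector about the tool's x, y, z in fractions of the full range, 1 being 2 rad, then the closure, from -1 (fully open) to 1 (shut). A call has 1 to 12 rows; each row is the pose to reach, as a shift and turn from the pose commanded when the call began, along the tool's axes at that moment; what a row does not reach only later rows make up. A row lasts 1/10 s, in which the tool goes at most 50 mm and 8.59 degrees, less where a joint would pass 70% of its speed; a pose out of reach is approached as far as the arm can. Shift and turn numbers lie between -1 and 1, and a call with a number outside is refused. A call with a gripper value outside its range is refused whole. The fingers move at their own pace and stop on an object; "squeeze" is the grip in N (left out, the last holds). Time passes only in rows, so rows that repeat a pose let the fingers close. It gives the time, the measured TCP pose, the force, the opening and the grip force at its end, in the units of the state.
- ctrl.get_obs(): the state, without advancing time (a new reading comes with each control period).
- cams.camera(name): name is "scene" or "top" or "wrist"; returns (picture, depth): 480x640x3 uint8, blue, green, red; 480x640 float32, m along the optical axis (not along the pixel's ray), 0 where there is no reading.
- cams.camera_info(name): a dict with "fx", "fy", "cx", "cy" (pixels), "world_to_cam" (4x4, takes a point from world to camera coordinates). Camera axes: x right, y down, z forward; pixel columns grow to the right and rows downward; lengths in m; the calibration is good to about 2 mm. The wrist camera is an equidistant fisheye: a pixel r from the principal point sees the ray r / f radians off the axis. A picture is of the moment at which its call begins: read the wrist's pose just before it. camera_info takes no time and is no camera call; for the wrist camera it gives the pose at the moment of the call.
- ctrl.hand_in(): hands the job in; it is judged then, once.
The state is a dict: "time_s": time; "qpos": joint angles; "joint_vel": joint speeds; "tau": joint torques, N m; "ee_pos": TCP position; "eef_rot": TCP orientation; "force": force on the tool from outside, world axes, zero at the start; "moment": the same for the moment, N m; "grip_width": finger opening in m; "grip_force": force on a finger pad.
Only numpy, scipy, OpenCV 4.12 (cv2) and the standard library are available. Lean on these libraries where they do the work, as an engineer would, in place of code of your own. Each camera call takes 0.05 s, during which the arm holds its last target. There are 200 camera calls.

### The job

The lift-out cone of the chocolate warmer's tap has been washed: take the cone that fits this tap (the smaller of the two in the tray), seat it with its stop tab in the cut-away of the rim, clear of both stop screws, and press it home with about 18 N so that the taper beds in (pressed much harder it jams). Then check that it rocks free: still home, turn it until you feel the tab bear on the open stop screw, then back until it bears on the closed stop screw, each time with about 8 N and never over 18 N. Leave it at the closed stop, fully home, with the other cone and the things round about where they are.

Things in the scene. Friction and masses are not known exactly. Their poses are not given: they have to be found in the camera images.
- tap_cone: Polished steel tap cone, 79 mm tall, 160 g, the SMALLER of the two standing upright in the tray (which place it has varies). Origin: centre of its small end (underside), z up its axis. z 0 to 40 mm: greased taper, radius 12 growing to 20 mm, friction about 0.15; 40 to 47 mm: shoulder, radius 20 mm; above it the wing.
- tap_cone_grip (a point): On the cone's axis at its z = 70 mm, middle of the pinch on the wing: an upright flat grip 36 mm long (cone's x), 10 mm thick (y), from z = 47 to 79 mm. With the TCP here the fingertips clear shoulder and collar. Axes as the cone's.
- tap_cone_tab (a point): Outer end of the stop tab, on the cone's +x side, 29 mm from the axis, z = 43.5 mm. The tab sticks out of the shoulder beyond the wing's end; 9 mm wide (y -4.5 to 4.5 mm), 7 mm high (z 40 to 47 mm).
- large_cone: The other cone, same form but larger, for another tap: 89 mm tall, taper radius 15 to 25 mm over 50 mm, same wing, 280 g. Must be left standing in the tray. Origin: centre of its small end.
- wash_tray: Shallow white plastic tray, 140 mm (x) by 200 mm (y), 22 mm high, floor 3 mm thick, fixed. The two cones stand in it about 100 mm apart along its y. Origin: centre of its underside.
- warmer: Chocolate warmer, fixed: white base 200 mm square, steel pot with lid (217 mm high, radius 90 mm, axis 195 mm behind the tap) and a steel tap on a pipe toward the robot. Origin: on the tap's axis, at table height; x from the tap back to the pot, y left, z up. A drip tray 12 mm high lies below; the spout reaches 63 mm to -x.
- tap_seat (a point): Where the cone's origin lies when fully home: on the tap's axis, 95 mm above the table, axes as the warmer's. The cup is open above and tapers as the cone does (radius 12 mm here, growing 0.2 mm per mm of height); only the taper stops the cone, which beds in by less than half a mm under 18 N. It turns freely in the cup when not pressed down.
- tap_rim (a point): Centre of the cup's mouth, 37 mm above tap_seat; mouth radius 19.4 mm, body radius 28 mm. On the rim stands a collar, radius 22.5 to 28 mm, 8 mm high (11 at the stops), cut away over a quarter turn: there the tab can point from the warmer's -x (to the spout) round to its -y, 3 mm clear of the rim. Elsewhere the tab lands on the collar: cone 5 mm high and loose.
- stop_open: Block on the rim at the open end of the cut-away, with a set screw (5 mm thick, 25.7 mm from the axis, 6 mm above the rim) that stops the tab. Screwed fully back, it meets the tab when the cone's +x points along the warmer's -x (wing in line with the pipe); it is set 0 to 5 mm (0 to 11 degrees) farther in, unmeasured: find it by feel. Origin at tap_rim, turned half round.
- stop_closed: Like block and screw at the closed end: screwed back, it meets the tab when the cone's +x points along the warmer's -y (wing across the pipe); set 0 to 3 mm (0 to 7 degrees) farther in. From open to closed is about a quarter turn counterclockwise from above. Rigid: about 1 N more per 0.06 degree turned past touch; 0.2 N m is 8 N. Origin at tap_rim, turned by -90 degrees.
- tin: Round golden tin, 63 mm across, 27 mm high, loose bystander.
- label_roll: White roll of labels, 44 mm across, 26 mm high, loose bystander.
- ribbon_roll: Ribbon spool, 73 mm across, 25 mm high, loose bystander.
Things that resemble listed ones, but are neither listed nor needed, are in the scene too. Leave any turquoise look-alike of the tap_cone alone. Leave any blue look-alike of the large_cone alone.

How it is judged:
On the way, in this order (a step that is already met when the one before it is completed fails the run):
1. the tap cone is home in the cup and pressed in: its taper bears on the cup wall with over 36 N in all, as a steady push of 11 to 13 N gives (the wedge multiplies push and weight by about 3) (z of tap_cone in the frame of tap_seat between -0.003 and 0.0022 m and horizontal distance between tap_cone and tap_seat below 0.0016 m and angle between the z axis of tap_cone and the z axis of warmer, either way round below 0.035 rad and contact force between tap_cone and warmer above 36 N), for 0.2 s.
2. still home, its tab bears on the open stop with at least 4 N (z of tap_cone in the frame of tap_seat between -0.003 and 0.0022 m and horizontal distance between tap_cone and tap_seat below 0.0016 m and angle between the z axis of tap_cone and the z axis of warmer, either way round below 0.035 rad and contact force between tap_cone and stop_open above 4 N), for 0.1 s.
3. still home, its tab bears on the closed stop with at least 4 N (z of tap_cone in the frame of tap_seat between -0.003 and 0.0022 m and horizontal distance between tap_cone and tap_seat below 0.0016 m and angle between the z axis of tap_cone and the z axis of warmer, either way round below 0.035 rad and contact force between tap_cone and stop_closed above 4 N), for 0.1 s.
At the end, for the whole second after the job is handed in: The tap cone is home in the cup (not more than 2.2 mm above or 3 mm below its seat, within 1.6 mm of the axis, within 2 degrees of upright), closed (wing within 11 degrees of square to the pipe), at rest; the large cone stands upright in the tray (z of tap_cone in the frame of tap_seat between -0.003 and 0.0022 m and horizontal distance between tap_cone and tap_seat below 0.0016 m and angle between the z axis of tap_cone and the z axis of warmer, either way round below 0.035 rad and angle between the x axis of tap_cone and the y axis of warmer, either way round below 0.2 rad and linear speed of tap_cone below 0.01 m/s and angle between large_cone's own z axis and vertical below 0.1 rad); the robot touches nothing.
It fails at once if the tab bears on a stop with more than 18 N (contact force between tap_cone and stop_open above 18 N or contact force between tap_cone and stop_closed above 18 N).
It fails at once if cone and tap (cup wall, collar and stops together) bear on each other with more than 120 N in all, as a push of over 24 N gives if it is sudden, 38 N if it is steady (contact force between tap_cone and warmer above 120 N).
It fails at once if the large cone or a bystander is moved more than 25 mm (distance of any of large_cone, tin, label_roll, ribbon_roll from where it was at the start of the episode above 0.025 m).
It also fails if it takes over 72 s, if anything falls off the work surface, if the arm or the gripper's body presses on something with over 40 N, if the wrist force passes 120 N, or if a joint passes its speed limit or range.

## Working session

There is one attempt and no reset: what is moved stays moved. The work goes in short steps, Python scripts to look and compute and a tool call to move; the robot and the scene stay as the last step left them, time stands still between calls to the robot, and variables do not carry over. Pictures are saved under pics/ and viewed, at most 10 in all, crops included, and the job is handed in when it is done.

Besides the shell and the picture viewer there is one more tool, called after ">>>" by a JSON object that holds its "fn" and its "kwargs", one argument or row to a line. arm_command: Moves the arm, as the interface text tells. Its arguments: {"type":"object","properties":{"plan":{"type":"array"},"squeeze":{"type":"number"}},"required":["plan"]}

```bash
mkdir -p pics
cat > h.py <<'E'
import numpy as np, cv2
from station import ctrl, cams
def grab(n):
    info=cams.camera_info(n); p,d=cams.camera(n); return p,d,info
def cloud(d,i):
    v,u=np.mgrid[0:480,0:640]
    c=np.stack([(u-i['cx'])/i['fx']*d,(v-i['cy'])/i['fy']*d,d,np.ones_like(d)],-1)
    return (c@np.linalg.inv(np.array(i['world_to_cam'])).T)[...,:3]
E
python3 - <<'E'
from h import *
o=ctrl.get_obs(); print(o)
for n in ['scene','top']:
    p,d,i=grab(n); cv2.imwrite(f'pics/{n}0.png',p); np.savez(f'{n}0.npz',p=p,d=d,w=cloud(d,i)); print(n,i)
E
```

```text
{'time_s': 0.0, 'qpos': array([-1.28660072e+00,  3.00499931e-01,  1.52157826e+00,  1.26953290e-05,
        1.32067112e+00, -6.66106726e-02]), 'joint_vel': array([ 0.00168481,  0.00279624,  0.00124204,  0.00151746, -0.00087131,
       -0.00107315]), 'tau': array([-2.98455932e-03, -5.31811988e+01, -3.52745640e+01,  7.07150088e-02,
        2.43874040e-02, -8.84358724e-05]), 'ee_pos': array([ 0.18893954, -0.51628081,  0.22367169]), 'eef_rot': array([-3.14043938e+00, -8.92579604e-05,  3.50803079e-01]), 'force': array([-0.2649252 , -0.6244278 , -0.95262809]), 'moment': array([ 0.01517138, -0.03562817, -0.01763355]), 'grip_force': 0.0, 'grip_width': 0.09406730086772905}
scene {'fx': 566.7851962353018, 'fy': 566.7851962353018, 'cx': 318.2864893086533, 'cy': 236.87587354029827, 'world_to_cam': array([[ 0.69402604, -0.71993734,  0.00425219, -0.46205058],
       [-0.6037322 , -0.58520057, -0.54133882,  0.36327497],
       [ 0.39221842,  0.37313605, -0.84079379,  0.80375246],
       [ 0.        ,  0.        ,  0.        ,  1.        ]])}
top {'fx': 459.4713383000784, 'fy': 459.4713383000784, 'cx': 318.95920139988795, 'cy': 239.68724168160813, 'world_to_cam': array([[-0.00642928, -0.99987068, -0.01474034, -0.06625322],
       [-0.99836417,  0.00725567, -0.05671283,  0.60729656],
       [ 0.05681244,  0.01435161, -0.99828171,  1.04820285],
       [ 0.        ,  0.        ,  0.        ,  1.        ]])}
```

View pics/scene0.png

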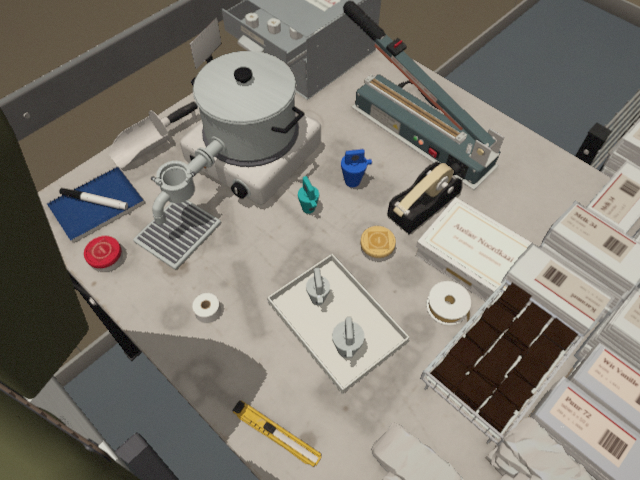

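View pics/top0.png

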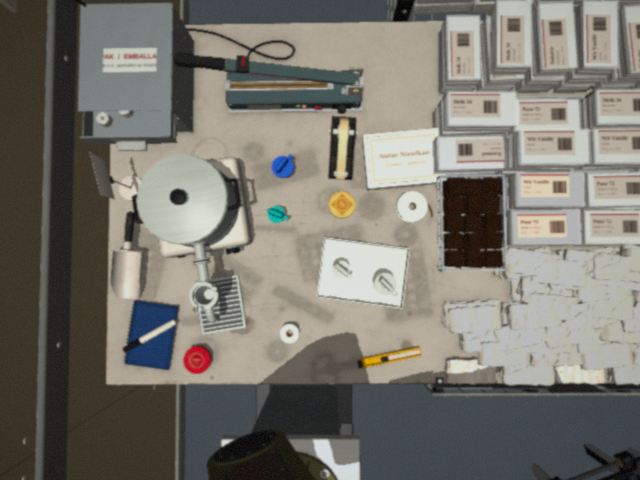

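The two views show these candidates:
- **Steel cones in the tray:** scene (318,289) / top (342,267), and scene (348,338) / top (383,281).
- **Look-alikes:** turquoise at scene (308,196), blue at scene (353,168). I leave both alone.
- **Tap:** scene (175,180) / top (204,294).

The steel cone at scene (318,289) looks like the smaller one. I'll confirm that with the measured heights and an enlarged crop.

Run:
```python
from h import *
S=np.load('scene0.npz');p=S['p'];w=S['w']
T=np.load('top0.npz')
c=cv2.resize(p[240:370,250:420],None,fx=4,fy=4,interpolation=cv2.INTER_CUBIC)
cv2.imwrite('pics/crop.png',c)
for nm,W,boxes in [('scene',w,[(300,262,335,310),(328,312,370,362),(270,260,405,385),(155,155,200,205)]),('top',T['w'],[(328,252,358,284),(368,264,400,298),(316,236,410,310),(188,280,222,312)])]:
  for u0,v0,u1,v1 in boxes:
    q=W[v0:v1,u0:u1].reshape(-1,3); q=q[np.isfinite(q).all(1)]
    zs=q[:,2]; print(nm,'zmax',np.percentile(zs,[50,90,98,99.5]).round(4))
    for a,b in [(.002,.01),(.015,.026),(.038,.056),(.056,.072),(.074,.1),(.12,.135),(.135,.15)]:
      m=(zs>a)&(zs<b)
      if m.sum()>3: print('  ',a,b,m.sum(),q[m].mean(0).round(4),q[m].min(0).round(3),q[m].max(0).round(3))
```

```text
scene zmax [0.0054 0.0643 0.083  0.084 ]
   0.002 0.01 753 [ 0.5552 -0.1078  0.0042] [ 0.505 -0.153  0.002] [ 0.611 -0.049  0.01 ]
   0.015 0.026 103 [ 0.5615 -0.0838  0.0202] [ 0.525 -0.135  0.015] [ 0.595 -0.073  0.025]
   0.038 0.056 356 [ 0.5362 -0.123   0.0499] [ 0.52  -0.145  0.039] [ 0.56  -0.1    0.056]
   0.056 0.072 40 [ 0.5308 -0.1295  0.0637] [ 0.526 -0.135  0.056] [ 0.543 -0.108  0.071]
   0.074 0.1 136 [ 0.5389 -0.1207  0.0813] [ 0.527 -0.135  0.074] [ 0.553 -0.104  0.085]
scene zmax [0.0054 0.0686 0.0932 0.4891]
   0.002 0.01 944 [ 0.5272 -0.204   0.004 ] [ 0.472 -0.256  0.002] [ 0.581 -0.15   0.009]
   0.015 0.026 10 [ 0.4925 -0.2218  0.022 ] [ 0.488 -0.234  0.017] [ 0.504 -0.211  0.026]
   0.038 0.056 38 [ 0.4914 -0.2266  0.049 ] [ 0.483 -0.242  0.038] [ 0.527 -0.2    0.056]
   0.056 0.072 669 [ 0.5035 -0.2188  0.0607] [ 0.481 -0.243  0.056] [ 0.532 -0.19   0.071]
   0.074 0.1 187 [ 0.5049 -0.2174  0.0897] [ 0.493 -0.231  0.074] [ 0.521 -0.202  0.096]
scene zmax [0.0027 0.0234 0.0807 0.0948]
   0.002 0.01 7099 [ 0.5321 -0.1725  0.0039] [ 0.383 -0.315  0.002] [ 0.703 
[... 2008 characters left out ...]
056 185 [ 0.5373 -0.1218  0.0502] [ 0.503 -0.237  0.045] [ 0.557 -0.1    0.056]
   0.056 0.072 330 [ 0.506  -0.2131  0.0605] [ 0.481 -0.24   0.056] [ 0.552 -0.104  0.071]
   0.074 0.1 163 [ 0.5216 -0.1697  0.0865] [ 0.494 -0.23   0.075] [ 0.552 -0.104  0.095]
top zmax [0.1157 0.1402 0.143  0.1455]
   0.002 0.01 84 [0.4803 0.1953 0.0069] [0.443 0.158 0.002] [0.515 0.238 0.01 ]
   0.015 0.026 5 [0.4792 0.1628 0.0163] [0.453 0.157 0.015] [0.508 0.168 0.02 ]
   0.074 0.1 120 [0.4884 0.1674 0.0931] [0.475 0.14  0.088] [0.515 0.179 0.1  ]
   0.12 0.135 271 [0.4844 0.1657 0.1298] [0.454 0.138 0.12 ] [0.519 0.19  0.135]
   0.135 0.15 213 [0.491  0.1712 0.1403] [0.456 0.139 0.135] [0.515 0.195 0.147]
```

View pics/crop.png

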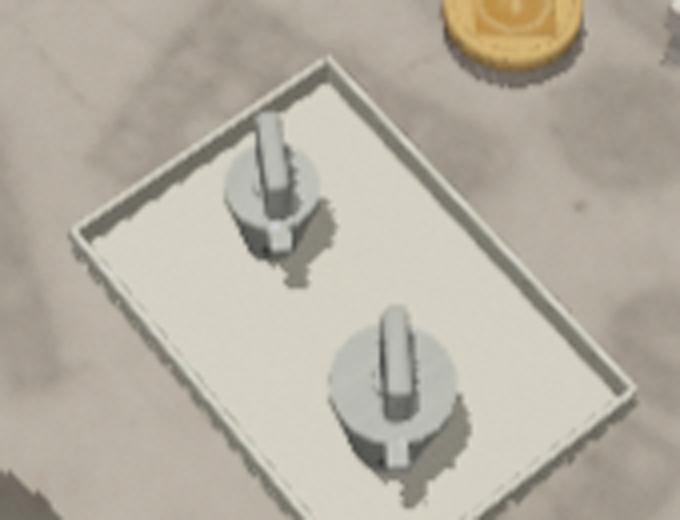

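The crop shows the smaller cone at scene (318,289). Its wing top is at 82 mm against 93 mm for the other, and its shoulder is narrower, so it is the tap_cone. Its tab points towards the robot and right. Next I work out the warmer's yaw and the approach move.

```bash
cat >> h.py <<'E'
from scipy.spatial.transform import Rotation as Ro
def delta(x,y,z,yaw,o=None):
    o=o or ctrl.get_obs(); R=Ro.from_euler('xyz',o['eef_rot'])
    d=R.inv().apply(np.array([x,y,z])-o['ee_pos'])*1000
    r=(R.inv()*Ro.from_euler('xyz',[np.pi,0,yaw])).as_rotvec()
    return d.round(2),r.round(4)
def circ(q):
    A=np.c_[2*q,np.ones(len(q))]; s=np.linalg.lstsq(A,(q**2).sum(1),rcond=None)[0]
    return s[:2],np.sqrt(s[2]+s[:2]@s[:2])
E
python3 - <<'E'
from h import *
w=np.load('top0.npz')['w']
b=w[140:260,120:250].reshape(-1,3)
m=(b[:,2]>.19)&(b[:,2]<.25)
q=b[m]; print(m.sum(),np.percentile(q[:,2],[5,50,95]),q.min(0),q.max(0))
(c,r),_,=cv2.minEnclosingCircle((q[:,:2]*1000).astype(np.float32)),0
print(c,r)
h=cv2.convexHull((q[:,:2]*1000).astype(np.float32))[:,0]
pc,pr=circ(h); print(pc,pr)
t=np.array([489,167.]); d=pc-t; print(np.hypot(*d),np.arctan2(d[1],d[0]))
print(delta(.539,-.12,.224,.80))
E
```

```text
5499 [0.19056896 0.19465844 0.19994664] [0.59430871 0.11031169 0.19000258] [0.76786856 0.28363823 0.21921134]
(680.6286010742188, 197.08746337890625) 87.83111572265625
[680.63313729 196.79826061] 87.13163682910766
193.93606071110275 0.15426100540296248
(array([ 4.6493e+02, -2.5187e+02,  4.0000e-02]), array([-1.000e-03, -3.000e-04, -4.492e-01]))
```

The rows are not in the units I measure in: shifts go in shares of 800 mm and turns go in shares of 2 rad. I convert before sending: 465 mm / 800 = 0.5813, 435 mm / 800 = 0.5438, -0.12 rad / 2 = -0.06.

>>> {"fn": "arm_command", "kwargs": {
  "plan": [
    [[0.05,-0.025,0,0,0,-0.02,-1],[0.1,-0.0538,0,0,0,-0.04,-1],[0.15,-0.0813,0,0,0,-0.06,-1],[0.2,-0.1088,0,0,0,-0.08,-1],[0.25,-0.135,0,0,0,-0.1,-1],[0.3,-0.1625,0,0,0,-0.12,-1],[0.35,-0.19,0,0,0,-0.14,-1],[0.4,-0.2163,0,0,0,-0.16,-1],[0.45,-0.2438,0,0,0,-0.18,-1],[0.5,-0.2713,0,0,0,-0.2,-1],[0.5438,-0.295,0,0,0,-0.215,-1],[0.5813,-0.315,0,0,0,-0.2245,-1]]
  ]
}}

```text
time_s: 1.3
ee_pos: [0.54, -0.1181, 0.2239]
eef_rot: [-3.141, 0.0, 0.802]
force: [-0.6, -0.4, 1.2]
grip_width: 0.0942
grip_force: 0.0
```

Run:
```python
from h import *
o=ctrl.get_obs(); print(o['time_s'],o['ee_pos'],o['eef_rot'],o['qpos'])
p,d,i=grab('wrist'); cv2.imwrite('pics/w1.png',p); print(i); np.savez('w1.npz',p=p,d=d,M=i['world_to_cam'])
print(d[240,320],d[::60,::80].round(2))
```

```text
1.3 [ 0.5400403  -0.11810184  0.22392893] [-3.14107240e+00  2.17250461e-04  8.01932300e-01] [-2.81581225e-01  3.06726520e-01  1.51287909e+00  5.32643069e-05
  1.32254847e+00  4.87269756e-01]
{'fx': 371.64829954431775, 'fy': 371.64829954431775, 'cx': 312.217164609698, 'cy': 235.87934472730808, 'world_to_cam': array([[ 7.18570251e-01, -6.95454341e-01, -2.31450213e-04,
        -4.71149224e-01],
       [-6.71082020e-01, -6.93475086e-01,  2.62185484e-01,
         2.52709409e-01],
       [-1.82498538e-01, -1.88243367e-01, -9.65017471e-01,
         4.68580462e-01],
       [ 0.00000000e+00,  0.00000000e+00,  0.00000000e+00,
         1.00000000e+00]])}
0.3472919 [[0.31 0.22 0.28 0.31 0.33 0.33 0.   0.28]
 [0.31 0.33 0.35 0.35 0.35 0.35 0.29 0.34]
 [0.36 0.35 0.36 0.37 0.37 0.34 0.36 0.31]
 [0.74 0.38 0.38 0.38 0.38 0.38 0.38 0.33]
 [0.94 0.4  0.38 0.4  0.35 0.4  0.39 0.39]
 [0.43 0.57 0.42 0.42 0.41 0.19 0.42 0.33]
 [0.06 0.07 0.08 0.44 0.44 0.08 0.08 0.07]
 [0.05 0.06 0.1  1.37 0.47 0.39 0.09 0.06]]
```

View pics/w1.png

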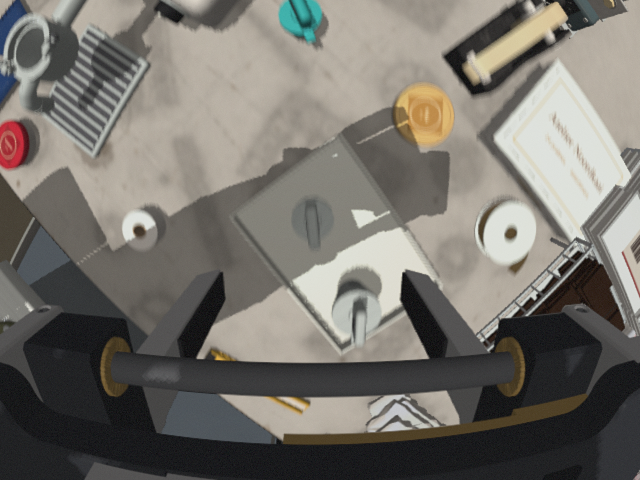

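The wrist view shows the small cone in shadow at (313,222), with the wing running nearly vertical in the image. The large cone is at (355,302) and the tap at upper left (30,45). I'll refine the poses from this wrist depth.

```bash
cat >> h.py <<'E'
def wcloud(d,i):
    v,u=np.mgrid[0:480,0:640]
    dx=u-i['cx'];dy=v-i['cy'];r=np.hypot(dx,dy)+1e-9;th=r/i['fx']
    t=np.tan(th)/r
    c=np.stack([dx*t*d,dy*t*d,d,np.ones_like(d)],-1)
    return (c@np.linalg.inv(np.array(i['world_to_cam'])).T)[...,:3]
def rcirc(q,R,c0):
    from scipy.optimize import least_squares
    f=lambda c:np.hypot(*(q-c).T)-R
    return least_squares(f,c0,loss='soft_l1',f_scale=.0007).x
def conefit(w,c0,zb,zr=.0035,hw=.018):
    q=w.reshape(-1,3); q=q[np.isfinite(q).all(1)]
    q=q[np.hypot(*(q[:,:2]-c0).T)<.045]
    top=q[abs(q[:,2]-zb-.079)<zr][:,:2]
    rect=cv2.minAreaRect((top*1000).astype(np.float32))
    m=top.mean(0);V=np.linalg.svd(top-m)[2][0]
    sh=q[abs(q[:,2]-zb-.047)<zr][:,:2]
    h=cv2.convexHull((sh*1000).astype(np.float32))[:,0]/1000.
    tab=sh[np.hypot(*(sh-m).T)>.0235]
    h2=h[np.hypot(*(h-m).T)<.0225]
    c=rcirc(h2,.02,m)
    print('top',len(top),m.round(4),rect,'wing dir',np.arctan2(V[1],V[0]).round(3),'shoulder',len(sh),c.round(4),'tab',len(tab),(tab.mean(0)-m).round(4) if len(tab) else '', 'tabdir',np.arctan2(*(tab.mean(0)-m)[::-1]) if len(tab) else '')
E
python3 - <<'E'
from h import *
D=np.load('w1.npz'); i=dict(fx=371.648,cx=312.217,cy=235.879,world_to_cam=D['M'])
w=wcloud(D['d'],i); np.save('w1c.npy',w)
print(w[235,290],w[60,200])
conefit(w,[.539,-.1195],.003)
for n in ['top0','scene0']: conefit(np.load(n+'.npz')['w'],[.539,-.1195],.003)
q=w.reshape(-1,3)
for W in [q,np.load('top0.npz')['w'].reshape(-1,3),np.load('scene0.npz')['w'].reshape(-1,3)]:
  s=W[(np.hypot(*(W[:,:2]-[.487,.167]).T)<.04)]
  for a,b in [(.128,.135),(.1365,.143),(.1365,.147)]:
    k=s[(s[:,2]>a)&(s[:,2]<b)]; h=cv2.convexHull((k[:,:2]*1000).astype(np.float32))[:,0]
    print(a,b,len(k),np.median(k[:,2]),'R28',rcirc(h/1000.,.028,[.487,.167]).round(4),circ(h))
E
```

```text
[ 0.50493088 -0.12165524  0.00319407] [0.56939375 0.07995069 0.00200167]
top 479 [ 0.5399 -0.1198] ((539.7997436523438, -120.36641693115234), (36.07162094116211, 10.745829582214355), 50.58781814575195) wing dir -2.235 shoulder 928 [ 0.5394 -0.1201] tab 17 [-0.0166 -0.0227] tabdir -2.2037681845068944
top 71 [ 0.539  -0.1182] ((538.9888916015625, -118.35929870605469), (34.26617431640625, 9.896973609924316), 51.668724060058594) wing dir -2.24 shoulder 169 [ 0.5384 -0.1184] tab 10 [-0.016  -0.0204] tabdir -2.2354582981821016
top 125 [ 0.5392 -0.1204] ((540.2098388671875, -119.37025451660156), (36.51507568359375, 9.950078010559082), 51.43417739868164) wing dir -2.255 shoulder 310 [ 0.54   -0.1194] tab 18 [-0.016  -0.0208] tabdir -2.226489961520295
0.128 0.135 1015 0.13293803350257183 R28 [0.4899 0.1622] (array([489.73564135, 162.23696373]), np.float64(27.768060541631947))
0.1365 0.143 877 0.1409682921711997 R28 [0.489  0.1651] (array([487.72220145, 161.98710657]), np.float64(31.550314183031738))
0.1365 0.147 1027 0.14121615595736373 R28 [0.4893 0.1641] (array([487.7414565 , 162.08867509]), np.float64(31.49621332732527))
0.128 0.135 197 0.13201086919890737 R28 [0.4882 0.162 ] (array([487.26724157, 163.96347352]), np.float64(25.817911390600027))
0.1365 0.143 179 0.1401500911464596 R28 [0.488  0.1666] (array([485.60497957, 164.42798454]), np.float64(31.412507908944995))
0.1365 0.147 198 0.1402957578422817 R28 [0.488  0.1665] (array([485.98194878, 164.3280011 ]), np.float64(31.277346425805142))
0.128 0.135 324 0.1322338346650237 R28 [0.4895 0.1629] (array([488.21095894, 162.97149873]), np.float64(27.556708149404066))
0.1365 0.143 254 0.14014603381829566 R28 [0.4898 0.1664] (array([487.78129336, 164.2996186 ]), np.float64(31.431236623806544))
0.1365 0.147 298 0.1405950753746512 R28 [0.4896 0.1664] (array([488.19737997, 164.48596131]), np.float64(31.1311062349416))
```

Run:
```python
from h import *
print(delta(.5396,-.1200,.073,.895))
```

```text
(array([ -5.19,   1.56, 150.72]), array([-0.0007, -0.0008, -0.0903]))
```

In the tool's units: 151 mm / 800 = 0.1888, 148 mm / 800 = 0.185, -0.09 rad / 2 = -0.045.

>>> {"fn": "arm_command", "kwargs": {
  "plan": [
    [[-0.0063,0.0019,0.0375,0,0,-0.045,-0.5],[-0.0063,0.0019,0.0813,0,0,-0.045,-0.4],[-0.0063,0.0019,0.1188,0,0,-0.045,-0.4],[-0.0063,0.0019,0.15,0,0,-0.045,-0.4],[-0.0063,0.0019,0.1725,0,0,-0.045,-0.4],[-0.0063,0.0019,0.185,0,0,-0.045,-0.4],[-0.0063,0.0019,0.1888,0,0,-0.045,-0.4],[-0.0063,0.0019,0.1888,0,0,-0.045,-0.4]]
  ],
  "squeeze": 15
}}

```text
time_s: 2.15
ee_pos: [0.5368, -0.1248, 0.0735]
eef_rot: [3.141, -0.0, 0.89]
force: [0.2, 0.6, 1.0]
grip_width: 0.0661
grip_force: 0.0
```

Run:
```python
from h import *
o=ctrl.get_obs(); print(o['ee_pos'],o['eef_rot'],o['force'],o['moment'],o['grip_width'])
print(delta(.5396,-.1200,.073,.895))
p,d,i=grab('wrist'); conefit(wcloud(d,i),[.539,-.1195],.003)
```

```text
[ 0.53680819 -0.12476383  0.07351958] [ 3.14142208e+00 -5.94112965e-05  8.89721296e-01] [0.23080103 0.55636844 0.9768416 ] [-0.02637542 -0.05874558  0.01631599] 0.06614240267099515
(array([ 5.46, -0.83,  0.52]), array([ 0.0002, -0.0001, -0.0053]))
top 2030 [ 0.5401 -0.1186] ((539.767822265625, -119.81065368652344), (35.49150085449219, 86.50902557373047), 43.870567321777344) wing dir 2.452 shoulder 2652 [ 0.5395 -0.1202] tab 0  tabdir
```

In the tool's units: 5.5 mm / 800 = 0.0069, -0.8 mm / 800 = -0.001, -0.005 rad / 2 = -0.0025.

>>> {"fn": "arm_command", "kwargs": {
  "plan": [
    [[0.0069,-0.001,0.0006,0,0,-0.0025,-0.4],[0.0069,-0.001,0.0006,0,0,-0.0025,-0.4],[0.0069,-0.001,0.0006,0,0,-0.0025,0.3],[0.0069,-0.001,0.0006,0,0,-0.0025,0.6],[0.0069,-0.001,0.0006,0,0,-0.0025,1],[0.0069,-0.001,0.0006,0,0,-0.0025,1],[0.0069,-0.001,0.0006,0,0,-0.0025,1],[0.0069,-0.001,0.0006,0,0,-0.0025,1]]
  ],
  "squeeze": 15
}}

```text
time_s: 3.0
ee_pos: [0.5395, -0.1199, 0.0728]
eef_rot: [3.142, 0.0, 0.895]
force: [-0.1, -0.6, 0.2]
grip_width: 0.0212
grip_force: 0.0
```

Run:
```python
from h import *
o=ctrl.get_obs(); print(o['ee_pos'],o['eef_rot'],o['force'],o['moment'],o['grip_width'],o['grip_force'])
p,d,i=grab('wrist'); conefit(wcloud(d,i),[.539,-.1195],.003); print(delta(.5396,-.12,.073,.895))
```

```text
[ 0.53950556 -0.11993117  0.07275359] [3.14157298e+00 4.28077741e-06 8.94742073e-01] [-0.053791   -0.6229741   0.22205236] [-0.00038374  0.0149779  -0.03180563] 0.021170084350507403 0.0
top 1962 [ 0.5416 -0.1178] ((545.4449462890625, -118.46966552734375), (36.23945999145508, 37.6185302734375), 85.29845428466797) wing dir -2.256 shoulder 1606 [ 0.5395 -0.1202] tab 0  tabdir 
(array([ 0.01,  0.13, -0.26]), array([-0.    ,  0.    , -0.0002]))
```

In the tool's units: -157 mm / 800 = -0.1963, -150 mm / 800 = -0.1875.

>>> {"fn": "arm_command", "kwargs": {
  "plan": [
    [[0,0,0,0,0,0,1],[0,0,0,0,0,0,1],[0,0,0,0,0,0,1],[0,0,0,0,0,0,1],[0,0,-0.0063,0,0,0,1],[0,0,-0.025,0,0,0,1],[0,0,-0.0625,0,0,0,1],[0,0,-0.1125,0,0,0,1],[0,0,-0.1625,0,0,0,1],[0,0,-0.1875,0,0,0,1],[0,0,-0.1963,0,0,0,1],[0,0,-0.1963,0,0,0,1]]
  ],
  "squeeze": 50
}}

```text
time_s: 4.25
ee_pos: [0.5396, -0.1199, 0.23]
eef_rot: [3.141, -0.0, 0.895]
force: [-0.9, 0.4, -2.5]
grip_width: 0.0097
grip_force: 50.0
```

Run:
```python
from h import *
o=ctrl.get_obs(); print(o['ee_pos'],o['eef_rot'],o['force'],o['moment'],o['grip_width'],o['grip_force'])
```

```text
[ 0.53955369 -0.11991721  0.23003949] [ 3.14088180e+00 -3.00115135e-04  8.94799717e-01] [-0.90608351  0.43030172 -2.50859098] [-0.07243571 -0.07143853 -0.01778077] 0.009685090184301814 49.99591827392578
```

Run:
```python
from h import *
print(delta(.442,.099,.25,.94))
```

```text
(array([ 109.74, -213.06,  -20.08]), array([ 0.0007, -0.0003, -0.0452]))
```

In the tool's units: -213 mm / 800 = -0.2663, -135 mm / 800 = -0.1688, -0.045 rad / 2 = -0.0225.

>>> {"fn": "arm_command", "kwargs": {
  "plan": [
    [[0.0125,-0.025,-0.025,0,0,0,1],[0.0375,-0.0688,-0.025,0,0,-0.005,1],[0.0625,-0.1188,-0.025,0,0,-0.01,1],[0.0875,-0.1688,-0.025,0,0,-0.015,1],[0.1125,-0.2188,-0.025,0,0,-0.02,1],[0.1313,-0.2538,-0.025,0,0,-0.0225,1],[0.1375,-0.2663,-0.025,0,0,-0.0225,1],[0.1375,-0.2663,-0.025,0,0,-0.0225,1],[0.1375,-0.2663,-0.025,0,0,-0.0225,1],[0.1375,-0.2663,-0.025,0,0,-0.0225,1]]
  ]
}}

```text
time_s: 5.25
ee_pos: [0.4426, 0.0981, 0.2493]
eef_rot: [-3.141, 0.001, 0.938]
force: [0.2, -0.7, -1.3]
grip_width: 0.0097
grip_force: 50.0
```

Run:
```python
from h import *
o=ctrl.get_obs(); print(o['ee_pos'],o['eef_rot'],o['force'],o['grip_width'])
p,d,i=grab('wrist'); w=wcloud(d,i); np.savez('w2.npz',p=p,d=d,w=w)
cv2.imwrite('pics/w2.png',p)
s=w.reshape(-1,3); s=s[np.hypot(*(s[:,:2]-[.489,.164]).T)<.045]
for a,b in [(.122,.13),(.129,.1345),(.137,.1417),(.1417,.147)]:
    k=s[(s[:,2]>a)&(s[:,2]<b)]; 
    print(a,b,len(k),k.mean(0),np.median(k[:,2]))
```

```text
[0.44259199 0.09814728 0.24929578] [-3.14115698e+00  6.21855432e-04  9.38378172e-01] [ 0.18493409 -0.7007403  -1.30957894] 0.009744953203763902
0.122 0.13 803 [0.5072119  0.16805708 0.1253228 ] 0.1250152687970461
0.129 0.1345 1462 [0.48448352 0.15980563 0.1330715 ] 0.13332091092011802
0.137 0.1417 730 [0.49504554 0.17410107 0.14083407] 0.14100381606544848
0.1417 0.147 765 [0.49020101 0.16634447 0.14300359] 0.14267551354380925
```

View pics/w2.png

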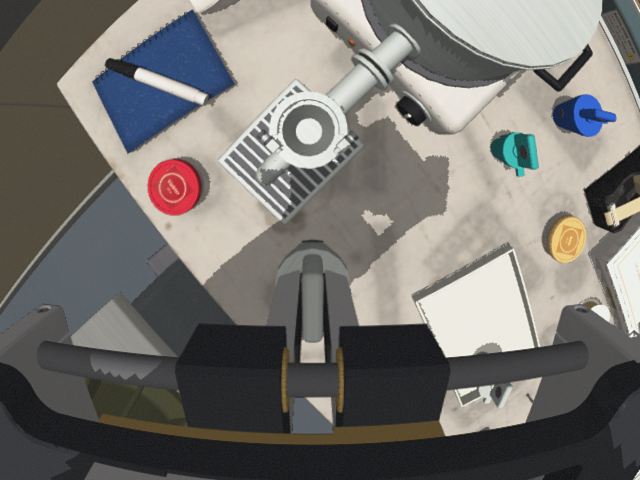

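The wrist view shows the cup's mouth at (309,130). The cut-away faces the spout and the lower right, with a stop block at about (267,145) and the other near (347,155). The held cone's shoulder is at (313,258). Next I fit the cup, the warmer's yaw and the held cone, all from this one picture.

```bash
cat > fit.py <<'E'
from h import *
from scipy.optimize import least_squares
def edge(k,c,outer,n=72,mn=2):
    a=np.arctan2(*(k-c).T[::-1]); r=np.hypot(*(k-c).T); out=[]
    b=((a+np.pi)/(2*np.pi)*n).astype(int)%n
    for j in range(n):
        m=b==j
        if m.sum()>=mn:
            s=np.sort(r[m]); t=(s[-1] if outer else s[0]); x=np.where(r==t)[0][0]; out.append(k[x])
    return np.array(out)
def ring(w,lo,hi,c,R,outer,rmin,rmax,sector=None):
    q=w.reshape(-1,3);q=q[(q[:,2]>lo)&(q[:,2]<hi)][:,:2]
    c=np.array(c)
    for _ in range(6):
        r=np.hypot(*(q-c).T);k=q[(r>rmin)&(r<rmax)]
        e=edge(k,c,outer)
        re=np.hypot(*(e-c).T); e=e[abs(re-R)<.004]
        f=least_squares(lambda x:np.hypot(*(e-x[:2]).T)-x[2],[*c,R],loss='soft_l1',f_scale=.0006).x
        f2=least_squares(lambda x:np.hypot(*(e-x).T)-R,c,loss='soft_l1',f_scale=.0006)
        c=f2.x
    return c.round(4),f.round(4),len(e),np.abs(f2.fun).mean().round(4)
E
python3 - <<'E'
from fit import *
D=np.load('w2.npz');w=D['w']
c0=[.4895,.164]
print('mouth',ring(w,.1295,.1345,c0,.0194,False,.012,.024))
print('collar in',ring(w,.1375,.146,c0,.0225,False,.016,.027))
print('collar out',ring(w,.1375,.146,c0,.028,True,.024,.034))
print('held shoulder',ring(w,.2235,.229,[.4426,.0981],.020,True,.014,.026))
q=w.reshape(-1,3)
t=q[(abs(q[:,2]-.2583)<.003)&(np.hypot(*(q[:,:2]-[.4426,.0981]).T)<.03)]; print(len(t),t.mean(0))
c=np.array([.489,.165])
s=q[np.hypot(*(q[:,:2]-c).T)<.038]
k=s[(s[:,2]>.1415)&(s[:,2]<.147)];a=np.degrees(np.arctan2(*(k[:,:2]-c).T[::-1]))
print(np.histogram(a,np.arange(-180,181,15)))
k=s[(s[:,2]>.1375)&(s[:,2]<.1415)];a=np.degrees(np.arctan2(*(k[:,:2]-c).T[::-1]))
print(np.histogram(a,np.arange(-180,181,15))[0])
# pipe direction: points between tap and pot
r=q-[*c,0]; d=np.hypot(r[:,0],r[:,1]); m=(d>.045)&(d<.085)&(q[:,2]>.11)&(abs(np.arctan2(r[:,1],r[:,0]))<.6)
k=q[m]; print(m.sum())
for lo in np.arange(.045,.085,.01):
    kk=k[(d[m]>lo)&(d[m]<lo+.01)]; 
    if len(kk): kk=kk[kk[:,2]>kk[:,2].max()-.006]; print(lo.round(3),kk.mean(0).round(4),np.arctan2(*(kk.mean(0)[:2]-c)[::-1]).round(3))
E
```

```text
mouth (array([0.489, 0.165]), array([0.489 , 0.165 , 0.0188]), 72, np.float64(0.0006))
collar in (array([0.4888, 0.1649]), array([0.4885, 0.1645, 0.0231]), 53, np.float64(0.0005))
collar out (array([0.4888, 0.1649]), array([0.4885, 0.1646, 0.0285]), 43, np.float64(0.0005))
held shoulder (array([0.443 , 0.0972]), array([0.4432, 0.0976, 0.0197]), 38, np.float64(0.0002))
1811 [0.44511622 0.10000701 0.25926703]
(array([  4,   0,   0,   0,   0,   0,   3,  68, 112,  70,  36,  31,  33,
        33,  32,  31,  30,  40,  30,  38,  37,  58,  99,  88]), array([-180, -165, -150, -135, -120, -105,  -90,  -75,  -60,  -45,  -30,
        -15,    0,   15,   30,   45,   60,   75,   90,  105,  120,  135,
        150,  165,  180]))
[ 1  0  0  0  0  0  6 22 14 44 38 36 42 42 42 41 46 34 45 32 39 49 30 13]
1686
0.045 [0.5381 0.1728 0.1244] 0.157
0.055 [0.5481 0.1742 0.1242] 0.155
0.065 [0.558  0.1762 0.1317] 0.16
0.075 [0.5638 0.1763 0.1318] 0.149
```

Run:
```python
from h import *
print(delta(.4887,.1654,.25,.95)); print(delta(.4887,.1654,.175,.95))
```

```text
(array([81.48, -2.53, -0.64]), array([-0.0003,  0.0005, -0.0117]))
(array([81.52, -2.51, 74.36]), array([-0.0003,  0.0005, -0.0117]))
```

In the tool's units: 81.5 mm / 800 = 0.1019, -2.5 mm / 800 = -0.0031, -0.011 rad / 2 = -0.0055.

>>> {"fn": "arm_command", "kwargs": {
  "plan": [
    [[0.0188,-0.0006,0,0,0,-0.005,1],[0.05,-0.0013,0,0,0,-0.005,1],[0.0813,-0.0025,0,0,0,-0.005,1],[0.0975,-0.0031,0,0,0,-0.0055,1],[0.1019,-0.0031,0,0,0,-0.0055,1],[0.1019,-0.0031,0,0,0,-0.0055,1],[0.1019,-0.0031,0,0,0,-0.0055,1],[0.1019,-0.0031,0,0,0,-0.0055,1],[0.1019,-0.0031,0,0,0,-0.0055,1]]
  ]
}}

```text
time_s: 6.2
ee_pos: [0.4881, 0.166, 0.25]
eef_rot: [3.141, -0.0, 0.95]
force: [-0.6, 0.8, -1.5]
grip_width: 0.0097
grip_force: 50.0
```

Run:
```python
from h import *
o=ctrl.get_obs(); print(o['ee_pos'],o['eef_rot'],o['force'],o['moment'])
print(delta(.4887,.1654,.175,.95))
for n in ['scene','wrist']:
  p,d,i=grab(n); np.savez(n+'3.npz',p=p,d=d,w=wcloud(d,i) if n=='wrist' else cloud(d,i))
from fit import *
w=np.load('wrist3.npz')['w']
z=o['ee_pos'][2]
print(ring(w,z-.026,z-.0205,o['ee_pos'][:2],.020,True,.014,.026))
print(ctrl.get_obs()['force'])
```

```text
[0.48812262 0.16603138 0.2499799 ] [ 3.14134773e+00 -2.58346884e-04  9.50255804e-01] [-0.56957846  0.79396771 -1.46169657] [-0.02188717 -0.04460743 -0.00441511]
(array([-0.2 ,  0.82, 74.98]), array([ 0.0002, -0.0003,  0.0003]))
(array([0.4886, 0.1653]), array([0.4888, 0.1656, 0.0197]), 38, np.float64(0.0002))
[-0.72821156 -0.16375377 -2.73600615]
```

In the tool's units: 80 mm / 800 = 0.1, 79 mm / 800 = 0.0988.

>>> {"fn": "arm_command", "kwargs": {
  "plan": [
    [[0,0.0005,0.015,0,0,0,1],[0,0.0005,0.0375,0,0,0,1],[0,0.0005,0.06,0,0,0,1],[0,0.0005,0.0775,0,0,0,1],[0,0.0005,0.0875,0,0,0,1],[0,0.0005,0.0925,0,0,0,1],[0,0.0005,0.0963,0,0,0,1],[0,0.0005,0.0988,0,0,0,1],[0,0.0005,0.1,0,0,0,1],[0,0.0005,0.1,0,0,0,1],[0,0.0005,0.1,0,0,0,1]]
  ]
}}

```text
time_s: 7.4
ee_pos: [0.4887, 0.1663, 0.17]
eef_rot: [3.141, -0.0, 0.951]
force: [-0.0, 0.2, -2.4]
grip_width: 0.0095
grip_force: 50.0
```

```bash
cat > st.py <<'E'
from h import *
o=ctrl.get_obs(); print(o['time_s'],o['ee_pos'].round(5),o['eef_rot'].round(4),o['force'].round(2),o['moment'].round(3),o['grip_width'].round(5))
E
python3 st.py
```

```text
Traceback (most recent call last):
  File "st.py", line 2, in <module>
    o=ctrl.get_obs(); print(o['time_s'],o['ee_pos'].round(5),o['eef_rot'].round(4),o['force'].round(2),o['moment'].round(3),o['grip_width'].round(5))
                                                                                                                            ^^^^^^^^^^^^^^^^^^^^^
AttributeError: 'float' object has no attribute 'round'
```

In the tool's units: 3.5 mm / 800 = 0.0044, 3 mm / 800 = 0.0038.

>>> {"fn": "arm_command", "kwargs": {
  "plan": [
    [[0,0,0.0013,0,0,0,1],[0,0,0.0025,0,0,0,1],[0,0,0.0038,0,0,0,1],[0,0,0.0044,0,0,0,1],[0,0,0.0044,0,0,0,1],[0,0,0.0044,0,0,0,1]]
  ]
}}

```text
time_s: 8.0
ee_pos: [0.4886, 0.1661, 0.1662]
eef_rot: [-3.142, 0.0, 0.951]
force: [-0.3, -1.1, -1.1]
grip_width: 0.0098
grip_force: 50.0
```

```bash
sed -i "s/o\['grip_width'\].round(5)/o['grip_width']/" st.py; python3 st.py
```

```text
8.0 [0.48856 0.16614 0.16622] [-3.1416e+00  2.0000e-04  9.5080e-01] [-0.3  -1.05 -1.11] [-0.281 -0.037  0.064] 0.009791512947335509
```

In the tool's units: 0.8 mm / 800 = 0.001, -0.4 mm / 800 = -0.0005.

>>> {"fn": "arm_command", "kwargs": {
  "plan": [
    [[-0.0004,0.0003,0,0,0,0,1],[-0.0005,0.0004,0.0005,0,0,0,1],[-0.0005,0.0004,0.001,0,0,0,1],[-0.0005,0.0004,0.001,0,0,0,1],[-0.0005,0.0004,0.001,0,0,0,1]]
  ]
}}

```text
time_s: 8.5
ee_pos: [0.4885, 0.1658, 0.1654]
eef_rot: [-3.141, -0.0, 0.951]
force: [-0.6, 0.5, -2.1]
grip_width: 0.0095
grip_force: 50.0
```

```bash
python3 st.py
```

```text
8.5 [0.4885  0.16584 0.1654 ] [-3.1413e+00 -1.0000e-04  9.5090e-01] [-0.58  0.5  -2.11] [ 0.355  0.152 -0.003] 0.009543261577701176
```

In the tool's units: 0.5 mm / 800 = 0.0006, 0.3 mm / 800 = 0.0004.

>>> {"fn": "arm_command", "kwargs": {
  "plan": [
    [[0.0003,-0.0001,0,0,0,0,1],[0.0003,-0.0001,0.0004,0,0,0,1],[0.0003,-0.0001,0.0006,0,0,0,1],[0.0003,-0.0001,0.0006,0,0,0,1],[0.0003,-0.0001,0.0006,0,0,0,1]]
  ]
}}

```text
time_s: 9.0
ee_pos: [0.4885, 0.1659, 0.165]
eef_rot: [-3.141, 0.0, 0.951]
force: [-3.8, -0.5, 2.1]
grip_width: 0.0097
grip_force: 50.0
```

```bash
python3 st.py
```

```text
9.0 [0.48853 0.16594 0.16504] [-3.1414e+00  1.0000e-04  9.5080e-01] [-3.77 -0.53  2.07] [ 0.047  0.724 -0.015] 0.009733651276471215
```

In the tool's units: 0.3 mm / 800 = 0.0004, -0.15 mm / 800 = -0.0002.

>>> {"fn": "arm_command", "kwargs": {
  "plan": [
    [[-0.0002,-0.0003,0,0,0,0,1],[-0.0002,-0.0003,0.0003,0,0,0,1],[-0.0002,-0.0003,0.0004,0,0,0,1],[-0.0002,-0.0003,0.0004,0,0,0,1],[-0.0002,-0.0003,0.0004,0,0,0,1]]
  ]
}}

```text
time_s: 9.5
ee_pos: [0.4884, 0.1659, 0.1648]
eef_rot: [3.141, -0.0, 0.951]
force: [-3.0, 0.4, 5.2]
grip_width: 0.0094
grip_force: 50.0
```

```bash
python3 st.py
```

```text
9.5 [0.48845 0.16594 0.16483] [ 3.1414e+00 -2.0000e-04  9.5080e-01] [-2.96  0.42  5.21] [-0.019  0.582  0.01 ] 0.009399517278938287
```

In the tool's units: 0.4 mm / 800 = 0.0005, -0.2 mm / 800 = -0.0003.

>>> {"fn": "arm_command", "kwargs": {
  "plan": [
    [[-0.0002,-0.0003,0,0,0,0,1],[-0.0002,-0.0003,0.0003,0,0,0,1],[-0.0002,-0.0003,0.0005,0,0,0,1],[-0.0002,-0.0003,0.0005,0,0,0,1],[-0.0002,-0.0003,0.0005,0,0,0,1]]
  ]
}}

```text
time_s: 10.0
ee_pos: [0.4884, 0.1659, 0.1647]
eef_rot: [3.141, -0.001, 0.951]
force: [-2.1, -1.1, 7.0]
grip_width: 0.0098
grip_force: 50.0
```

```bash
python3 st.py
```

```text
10.0 [0.48839 0.16594 0.16467] [ 3.1409e+00 -7.0000e-04  9.5080e-01] [-2.12 -1.11  6.98] [-0.133  0.38   0.023] 0.00982867892168359
```

In the tool's units: 0.7 mm / 800 = 0.0009, 0.6 mm / 800 = 0.0008.

>>> {"fn": "arm_command", "kwargs": {
  "plan": [
    [[-0.0002,-0.0002,0.0003,0,0,0,1],[-0.0002,-0.0002,0.0005,0,0,0,1],[-0.0002,-0.0002,0.0008,0,0,0,1],[-0.0002,-0.0002,0.0009,0,0,0,1],[-0.0002,-0.0002,0.0009,0,0,0,1],[-0.0002,-0.0002,0.0009,0,0,0,1]]
  ]
}}

```text
time_s: 10.6
ee_pos: [0.4884, 0.166, 0.1645]
eef_rot: [3.14, -0.001, 0.951]
force: [-4.1, -1.3, 12.1]
grip_width: 0.0099
grip_force: 50.0
```

```bash
python3 st.py
```

```text
10.6 [0.48839 0.16595 0.16455] [ 3.1403e+00 -1.2000e-03  9.5080e-01] [-4.13 -1.28 12.12] [-0.31   0.748 -0.014] 0.009870042368618201
```

In the tool's units: 0.55 mm / 800 = 0.0007, 0.45 mm / 800 = 0.0006.

>>> {"fn": "arm_command", "kwargs": {
  "plan": [
    [[-0.0001,-0.0002,0.0002,0,0,0,1],[-0.0002,-0.0003,0.0004,0,0,0,1],[-0.0002,-0.0003,0.0006,0,0,0,1],[-0.0002,-0.0003,0.0007,0,0,0,1],[-0.0002,-0.0003,0.0007,0,0,0,1],[-0.0002,-0.0003,0.0007,0,0,0,1],[-0.0002,-0.0003,0.0007,0,0,0,1]]
  ]
}}

```text
time_s: 11.3
ee_pos: [0.4883, 0.166, 0.1645]
eef_rot: [3.14, -0.002, 0.951]
force: [-5.0, -1.8, 15.9]
grip_width: 0.0094
grip_force: 50.0
```

```bash
python3 st.py
```

```text
11.3 [0.48835 0.16596 0.16447] [ 3.1398e+00 -1.8000e-03  9.5080e-01] [-5.02 -1.8  15.95] [-0.323  0.901  0.016] 0.009391423169254759
```

In the tool's units: -2 mm / 800 = -0.0025, -1.5 mm / 800 = -0.0019.

>>> {"fn": "arm_command", "kwargs": {
  "plan": [
    [[0,0,-0.0006,0,0,0,1],[0,0,-0.0013,0,0,0,1],[0,0,-0.0019,0,0,0,1],[0,0,-0.0025,0,0,0,1],[0,0,-0.0025,0,0,0,1]]
  ]
}}

```text
time_s: 11.8
ee_pos: [0.4881, 0.1659, 0.1649]
eef_rot: [3.141, -0.001, 0.951]
force: [5.4, 0.1, 0.1]
grip_width: 0.0094
grip_force: 50.0
```

```bash
python3 st.py
```

```text
11.8 [0.48809 0.16587 0.16493] [ 3.1408e+00 -6.0000e-04  9.5070e-01] [5.39 0.07 0.12] [-0.068 -1.231 -0.011] 0.00936569033075563
```

In the tool's units: 0.3 mm / 800 = 0.0004, 0.2 mm / 800 = 0.0003, 0.5 rad / 2 = 0.25.

>>> {"fn": "arm_command", "kwargs": {
  "plan": [
    [[0.0003,0.0004,0,0,0,0.025,1],[0.0003,0.0004,0,0,0,0.065,1],[0.0003,0.0004,0,0,0,0.11,1],[0.0003,0.0004,0,0,0,0.16,1],[0.0003,0.0004,0,0,0,0.2,1],[0.0003,0.0004,0,0,0,0.23,1],[0.0003,0.0004,0,0,0,0.25,1],[0.0003,0.0004,0,0,0,0.25,1],[0.0003,0.0004,0,0,0,0.25,1]]
  ]
}}

```text
time_s: 12.7
ee_pos: [0.4882, 0.1659, 0.165]
eef_rot: [3.141, -0.0, 0.452]
force: [4.9, 0.4, -0.2]
grip_width: 0.0094
grip_force: 50.0
```

```bash
python3 st.py
```

```text
12.7 [0.48818 0.1659  0.16496] [ 3.1415e+00 -3.0000e-04  4.5200e-01] [ 4.86  0.45 -0.2 ] [-0.022 -0.927  0.006] 0.009427593757199693
```

In the tool's units: 0.4 mm / 800 = 0.0005, 0.2 mm / 800 = 0.0003, 0.06 rad / 2 = 0.03.

>>> {"fn": "arm_command", "kwargs": {
  "plan": [
    [[0.0005,0.0003,0,0,0,0.01,1],[0.0005,0.0003,0,0,0,0.02,1],[0.0005,0.0003,0,0,0,0.03,1],[0.0005,0.0003,0,0,0,0.035,1],[0.0005,0.0003,0,0,0,0.035,1]]
  ]
}}

```text
time_s: 13.2
ee_pos: [0.4884, 0.1659, 0.1649]
eef_rot: [-3.142, 0.0, 0.38]
force: [0.9, -1.0, 0.6]
grip_width: 0.0099
grip_force: 50.0
```

```bash
python3 st.py
```

```text
13.2 [0.48836 0.16585 0.1649 ] [-3.1416e+00  4.0000e-04  3.8040e-01] [ 0.9  -0.96  0.61] [-0.173 -0.28   0.041] 0.009875346373610316
```

Run:
```python
from h import *
for f in ['w2.npz','scene0.npz','scene3.npz']:
    q=np.load(f)['w'].reshape(-1,3); c=np.array([.489,.165])
    r=np.hypot(*(q[:,:2]-c).T);m=(r>.0235)&(r<.0275)&(q[:,2]>.125)&(q[:,2]<.15)
    a=np.degrees(np.arctan2(*(q[m,:2]-c).T[::-1])); z=q[m,2]
    for n,rg in [('open',range(170,231,2)),('closed',range(254,301,2))]:
        print(f,n,[(g-360,int(1000*np.median(z[k])),int(k.sum())) for g in rg for k in [((a%360)>=g)&((a%360)<g+2)] if k.any()])
```

```text
w2.npz open [(-190, 144, 5), (-188, 143, 8), (-186, 141, 10), (-184, 141, 6), (-182, 141, 8), (-180, 133, 9), (-178, 133, 5), (-176, 133, 6), (-174, 133, 8), (-172, 133, 7), (-170, 133, 5), (-168, 133, 7), (-166, 133, 6), (-164, 133, 7), (-162, 133, 6), (-160, 133, 7), (-158, 133, 6), (-156, 133, 7), (-154, 133, 7), (-152, 134, 5), (-150, 133, 7), (-148, 133, 6), (-146, 133, 7), (-144, 133, 6), (-142, 133, 5), (-140, 133, 6), (-138, 134, 8), (-136, 133, 7), (-134, 133, 6), (-132, 133, 6), (-130, 133, 9)]
w2.npz closed [(-106, 133, 6), (-104, 134, 7), (-102, 133, 7), (-100, 133, 5), (-98, 133, 7), (-96, 133, 6), (-94, 133, 7), (-92, 133, 6), (-90, 133, 6), (-88, 133, 6), (-86, 133, 6), (-84, 133, 6), (-82, 133, 8), (-80, 133, 6), (-78, 133, 8), (-76, 141, 7), (-74, 142, 6), (-72, 140, 8), (-70, 141, 9), (-68, 142, 8), (-66, 144, 6), (-64, 144, 6), (-62, 144, 7), (-60, 144, 8)]
scene0.npz open [(-190, 143, 5), (-188, 131, 1), (-186, 138, 4), (-184, 141, 6), (-182, 133, 2), (-180, 140, 1), (-178, 132, 2), (-176, 133, 2), (-174, 129, 1), (-170, 129, 4), (-168, 134, 1), (-166, 130, 2), (-
[... 833 characters left out ...]
70, 130, 2), (-168, 133, 1), (-166, 131, 1), (-164, 127, 1), (-162, 133, 2), (-160, 127, 1), (-158, 131, 3), (-156, 129, 2), (-154, 134, 1), (-152, 129, 3), (-150, 127, 1), (-148, 131, 2), (-146, 130, 2), (-144, 131, 2), (-142, 127, 1), (-140, 130, 3), (-138, 129, 2), (-136, 131, 2), (-134, 129, 1), (-132, 130, 2), (-130, 129, 2)]
scene3.npz closed [(-106, 130, 2), (-104, 127, 3), (-102, 130, 3), (-100, 132, 2), (-98, 125, 1), (-96, 130, 3), (-94, 132, 1), (-92, 130, 4), (-88, 130, 3), (-86, 132, 2), (-84, 128, 3), (-82, 131, 1), (-80, 132, 2), (-78, 133, 2), (-76, 141, 1), (-74, 133, 2), (-72, 131, 4), (-70, 142, 2), (-68, 130, 4), (-66, 130, 2), (-64, 141, 3), (-62, 142, 2), (-60, 134, 2)]
```

In the tool's units: 0.13 rad / 2 = 0.065.

>>> {"fn": "arm_command", "kwargs": {
  "plan": [
    [[0,0,0,0,0,0.02,1],[0,0,0,0,0,0.04,1],[0,0,0,0,0,0.055,1],[0,0,0,0,0,0.065,1],[0,0,0,0,0,0.07,1],[0,0,0,0,0,0.07,1]]
  ]
}}

```text
time_s: 13.8
ee_pos: [0.4884, 0.1658, 0.1649]
eef_rot: [3.142, 0.0, 0.241]
force: [0.9, -0.8, 0.6]
grip_width: 0.0093
grip_force: 50.0
```

```bash
python3 st.py
```

```text
13.8 [0.48838 0.16585 0.16493] [3.1415e+00 3.0000e-04 2.4090e-01] [ 0.9  -0.8   0.56] [-0.284 -0.032 -0.049] 0.009307039647976705
```

In the tool's units: 0.018 rad / 2 = 0.009.

>>> {"fn": "arm_command", "kwargs": {
  "plan": [
    [[0,0,0,0,0,0.003,1],[0,0,0,0,0,0.006,1],[0,0,0,0,0,0.009,1],[0,0,0,0,0,0.009,1]]
  ]
}}

```text
time_s: 14.2
ee_pos: [0.4884, 0.1659, 0.165]
eef_rot: [3.142, 0.0, 0.223]
force: [-1.1, -1.4, 0.8]
grip_width: 0.0098
grip_force: 50.0
```

```bash
python3 st.py
```

```text
14.2 [0.48841 0.16588 0.16495] [3.1416e+00 2.0000e-04 2.2260e-01] [-1.11 -1.38  0.78] [-0.345  0.126  0.036] 0.00975954040404612
```

In the tool's units: 0.013 rad / 2 = 0.0065.

>>> {"fn": "arm_command", "kwargs": {
  "plan": [
    [[0,0,0,0,0,0.0025,1],[0,0,0,0,0,0.005,1],[0,0,0,0,0,0.0065,1],[0,0,0,0,0,0.0065,1],[0,0,0,0,0,0.0065,1]]
  ]
}}

```text
time_s: 14.7
ee_pos: [0.4884, 0.1659, 0.165]
eef_rot: [3.142, 0.0, 0.21]
force: [-2.0, -1.7, -0.2]
grip_width: 0.0097
grip_force: 50.0
```

```bash
python3 st.py
```

```text
14.7 [0.48844 0.16588 0.16496] [3.1416e+00 2.0000e-04 2.0980e-01] [-2.04 -1.75 -0.18] [-0.413  0.221 -0.027] 0.009726804862180024
```

In the tool's units: -0.1 mm / 800 = -0.0001, 0.013 rad / 2 = 0.0065.

>>> {"fn": "arm_command", "kwargs": {
  "plan": [
    [[-0.0001,0.0001,0,0,0,0.0025,1],[-0.0001,0.0001,0,0,0,0.005,1],[-0.0001,0.0001,0,0,0,0.0065,1],[-0.0001,0.0001,0,0,0,0.0065,1],[-0.0001,0.0001,0,0,0,0.0065,1]]
  ]
}}

```text
time_s: 15.2
ee_pos: [0.4884, 0.1658, 0.165]
eef_rot: [-3.141, -0.0, 0.197]
force: [-1.2, -0.5, -0.7]
grip_width: 0.0098
grip_force: 50.0
```

```bash
python3 st.py
```

```text
15.2 [0.4884  0.16584 0.165  ] [-3.1415 -0.      0.1968] [-1.17 -0.47 -0.75] [-0.09   0.179  0.009] 0.009800283819854263
```

In the tool's units: 0.013 rad / 2 = 0.0065.

>>> {"fn": "arm_command", "kwargs": {
  "plan": [
    [[0,0,0,0,0,0.0025,1],[0,0,0,0,0,0.005,1],[0,0,0,0,0,0.0065,1],[0,0,0,0,0,0.0065,1],[0,0,0,0,0,0.0065,1]]
  ]
}}

```text
time_s: 15.7
ee_pos: [0.4884, 0.1658, 0.165]
eef_rot: [-3.142, 0.0, 0.184]
force: [-1.3, -1.0, 0.7]
grip_width: 0.0095
grip_force: 50.0
```

```bash
python3 st.py
```

```text
15.7 [0.48839 0.16576 0.16499] [-3.1416e+00  1.0000e-04  1.8380e-01] [-1.25 -1.    0.66] [-0.092  0.265  0.142] 0.009479509315691899
```

In the tool's units: 0.003 rad / 2 = 0.0015.

>>> {"fn": "arm_command", "kwargs": {
  "plan": [
    [[0,0,0,0,0,0.001,1],[0,0,0,0,0,0.0015,1],[0,0,0,0,0,0.0015,1]]
  ]
}}

```text
time_s: 16.0
ee_pos: [0.4884, 0.1658, 0.165]
eef_rot: [3.142, 0.0, 0.181]
force: [-0.3, 0.2, -0.1]
grip_width: 0.0097
grip_force: 50.0
```

```bash
python3 st.py
```

```text
16.0 [0.48839 0.16576 0.165  ] [3.1416 0.     0.1808] [-0.34  0.21 -0.09] [-0.046  0.231  0.115] 0.009694222430831704
```

In the tool's units: 0.004 rad / 2 = 0.002.

>>> {"fn": "arm_command", "kwargs": {
  "plan": [
    [[0,0,0,0,0,0.001,1],[0,0,0,0,0,0.002,1],[0,0,0,0,0,0.002,1]]
  ]
}}

```text
time_s: 16.3
ee_pos: [0.4884, 0.1657, 0.165]
eef_rot: [3.142, 0.0, 0.177]
force: [-1.6, -1.1, -1.0]
grip_width: 0.0097
grip_force: 50.0
```

```bash
python3 st.py
```

```text
16.3 [0.4884  0.16574 0.16498] [3.1415e+00 1.0000e-04 1.7670e-01] [-1.59 -1.05 -1.03] [-0.177  0.282  0.14 ] 0.00966750952626785
```

In the tool's units: 0.005 rad / 2 = 0.0025.

>>> {"fn": "arm_command", "kwargs": {
  "plan": [
    [[0,0,0,0,0,0.0015,1],[0,0,0,0,0,0.0025,1],[0,0,0,0,0,0.0025,1]]
  ]
}}

```text
time_s: 16.6
ee_pos: [0.4884, 0.1658, 0.165]
eef_rot: [3.141, 0.0, 0.172]
force: [-1.1, -1.6, -0.1]
grip_width: 0.0098
grip_force: 50.0
```

```bash
cat > av.py <<'E'
from h import *
L=[ctrl.get_obs()]
for _ in range(5): cams.camera('top'); L.append(ctrl.get_obs())
print([o['moment'][2].round(3) for o in L])
for k in ['ee_pos','eef_rot','force','moment']: print(k,np.mean([o[k] for o in L],0).round(4))
E
python3 av.py
```

```text
[np.float64(0.275), np.float64(0.264), np.float64(0.218), np.float64(0.236), np.float64(0.264), np.float64(0.244)]
ee_pos [0.4884 0.1658 0.165 ]
eef_rot [3.1415e+00 1.0000e-04 1.7180e-01]
force [-1.5968 -2.0452  0.065 ]
moment [-0.262   0.2893  0.25  ]
```

In the tool's units: -0.25 rad / 2 = -0.125.

>>> {"fn": "arm_command", "kwargs": {
  "plan": [
    [[0,0,0,0,0,-0.025,1],[0,0,0,0,0,-0.07,1],[0,0,0,0,0,-0.125,1],[0,0,0,0,0,-0.18,1],[0,0,0,0,0,-0.235,1],[0,0,0,0,0,-0.29,1],[0,0,0,0,0,-0.345,1],[0,0,0,0,0,-0.38,1],[0,0,0,0,0,-0.39,1],[0,0,0,0,0,-0.39,1]]
  ]
}}

```text
time_s: 17.85
ee_pos: [0.4885, 0.1659, 0.1651]
eef_rot: [-3.142, -0.0, 0.951]
force: [-1.6, 0.6, -0.2]
grip_width: 0.0097
grip_force: 50.0
```

```bash
python3 st.py
```

```text
17.85 [0.48845 0.16593 0.16508] [-3.1416e+00 -4.0000e-04  9.5060e-01] [-1.63  0.6  -0.2 ] [ 0.054  0.221 -0.01 ] 0.009666940035194724
```

Free and still home. On to just short of the closed stop.

In the tool's units: -0.59 rad / 2 = -0.295.

>>> {"fn": "arm_command", "kwargs": {
  "plan": [
    [[0,0,0,0,0,-0.03,1],[0,0,0,0,0,-0.08,1],[0,0,0,0,0,-0.135,1],[0,0,0,0,0,-0.19,1],[0,0,0,0,0,-0.235,1],[0,0,0,0,0,-0.27,1],[0,0,0,0,0,-0.29,1],[0,0,0,0,0,-0.295,1],[0,0,0,0,0,-0.295,1]]
  ]
}}

```text
time_s: 18.75
ee_pos: [0.4884, 0.1659, 0.165]
eef_rot: [-3.141, -0.0, 1.54]
force: [-1.7, 1.6, -0.1]
grip_width: 0.0097
grip_force: 50.0
```

```bash
python3 st.py
```

```text
18.75 [0.48836 0.16587 0.16499] [-3.1415e+00 -2.0000e-04  1.5400e+00] [-1.68  1.58 -0.08] [ 0.191  0.309 -0.026] 0.009668522829980934
```

In the tool's units: -0.016 rad / 2 = -0.008.

>>> {"fn": "arm_command", "kwargs": {
  "plan": [
    [[0,0,0,0,0,-0.003,1],[0,0,0,0,0,-0.006,1],[0,0,0,0,0,-0.008,1],[0,0,0,0,0,-0.008,1]]
  ]
}}

```text
time_s: 19.15
ee_pos: [0.4884, 0.1659, 0.165]
eef_rot: [-3.142, -0.0, 1.558]
force: [-1.8, 1.6, -1.3]
grip_width: 0.0099
grip_force: 50.0
```

```bash
python3 st.py
```

```text
19.15 [0.48837 0.16586 0.16501] [-3.1415e+00 -1.0000e-04  1.5577e+00] [-1.8   1.62 -1.3 ] [ 0.324  0.369 -0.006] 0.009933036390181102
```

In the tool's units: -0.006 rad / 2 = -0.003.

>>> {"fn": "arm_command", "kwargs": {
  "plan": [
    [[0,0,0,0,0,-0.003,1],[0,0,0,0,0,-0.006,1],[0,0,0,0,0,-0.007,1],[0,0,0,0,0,-0.007,1]]
  ]
}}

```text
time_s: 19.55
ee_pos: [0.4884, 0.1658, 0.165]
eef_rot: [-3.142, -0.0, 1.572]
force: [-2.9, 1.5, 0.3]
grip_width: 0.0098
grip_force: 50.0
```

```bash
python3 st.py
```

```text
19.55 [0.48841 0.1658  0.16502] [-3.1416e+00 -1.0000e-04  1.5718e+00] [-2.92  1.5   0.26] [ 0.454  0.405 -0.015] 0.00980445003161996
```

In the tool's units: -0.2 mm / 800 = -0.0003, 0.1 mm / 800 = 0.0001, -0.014 rad / 2 = -0.007.

>>> {"fn": "arm_command", "kwargs": {
  "plan": [
    [[0.0001,-0.0003,0,0,0,-0.003,1],[0.0001,-0.0003,0,0,0,-0.006,1],[0.0001,-0.0003,0,0,0,-0.007,1],[0.0001,-0.0003,0,0,0,-0.007,1]]
  ]
}}

```text
time_s: 19.95
ee_pos: [0.4883, 0.1659, 0.1651]
eef_rot: [3.141, -0.0, 1.586]
force: [0.9, 2.1, -1.1]
grip_width: 0.0098
grip_force: 50.0
```

```bash
python3 st.py
```

```text
19.95 [0.48834 0.16587 0.16507] [ 3.1412e+00 -1.0000e-04  1.5858e+00] [ 0.93  2.08 -1.09] [ 0.337  0.002 -0.043] 0.009818596335241517
```

In the tool's units: -0.013 rad / 2 = -0.0065.

>>> {"fn": "arm_command", "kwargs": {
  "plan": [
    [[0,0,0,0,0,-0.0025,1],[0,0,0,0,0,-0.005,1],[0,0,0,0,0,-0.0065,1],[0,0,0,0,0,-0.0065,1]]
  ]
}}

```text
time_s: 20.35
ee_pos: [0.4883, 0.1659, 0.165]
eef_rot: [3.141, -0.0, 1.599]
force: [-0.2, 0.8, -0.9]
grip_width: 0.0095
grip_force: 50.0
```

```bash
python3 st.py
```

```text
20.35 [0.48831 0.16589 0.16505] [ 3.1413 -0.      1.599 ] [-0.17  0.81 -0.92] [ 0.313 -0.249 -0.041] 0.00953864494800227
```

In the tool's units: -0.01 rad / 2 = -0.005.

>>> {"fn": "arm_command", "kwargs": {
  "plan": [
    [[0,0,0,0,0,-0.0025,1],[0,0,0,0,0,-0.005,1],[0,0,0,0,0,-0.005,1],[0,0,0,0,0,-0.005,1]]
  ]
}}

```text
time_s: 20.75
ee_pos: [0.4883, 0.1659, 0.165]
eef_rot: [3.141, -0.0, 1.609]
force: [1.6, 1.9, -0.5]
grip_width: 0.0094
grip_force: 50.0
```

```bash
python3 st.py
```

```text
20.75 [0.48828 0.16588 0.16501] [ 3.1414 -0.      1.6088] [ 1.58  1.91 -0.54] [ 0.357 -0.393  0.003] 0.00942668602091731
```

In the tool's units: 0.1 mm / 800 = 0.0001, -0.013 rad / 2 = -0.0065.

>>> {"fn": "arm_command", "kwargs": {
  "plan": [
    [[0,0.0001,0,0,0,-0.0025,1],[0,0.0001,0,0,0,-0.005,1],[0,0.0001,0,0,0,-0.0065,1],[0,0.0001,0,0,0,-0.0065,1]]
  ]
}}

```text
time_s: 21.15
ee_pos: [0.4883, 0.1659, 0.165]
eef_rot: [-3.142, -0.0, 1.622]
force: [0.8, 1.5, -0.5]
grip_width: 0.0097
grip_force: 50.0
```

```bash
python3 st.py
```

```text
21.15 [0.48828 0.16591 0.165  ] [-3.1415 -0.      1.622 ] [ 0.83  1.48 -0.52] [ 0.444 -0.189  0.042] 0.009716767567201355
```

In the tool's units: 0.1 mm / 800 = 0.0001, -0.013 rad / 2 = -0.0065.

>>> {"fn": "arm_command", "kwargs": {
  "plan": [
    [[0.0001,0,0,0,0,-0.0025,1],[0.0001,0,0,0,0,-0.005,1],[0.0001,0,0,0,0,-0.0065,1],[0.0001,0,0,0,0,-0.0065,1]]
  ]
}}

```text
time_s: 21.55
ee_pos: [0.4882, 0.166, 0.165]
eef_rot: [-3.141, 0.0, 1.635]
force: [-2.1, 1.5, 0.3]
grip_width: 0.0096
grip_force: 50.0
```

```bash
python3 st.py
```

```text
21.55 [0.48821 0.16598 0.16497] [-3.1414  0.      1.6349] [-2.11  1.52  0.27] [ 0.275  0.057 -0.055] 0.009613969323990784
```

In the tool's units: -0.004 rad / 2 = -0.002.

>>> {"fn": "arm_command", "kwargs": {
  "plan": [
    [[0,0,0,0,0,-0.001,1],[0,0,0,0,0,-0.002,1],[0,0,0,0,0,-0.002,1]]
  ]
}}

```text
time_s: 21.85
ee_pos: [0.4882, 0.166, 0.165]
eef_rot: [-3.141, -0.0, 1.639]
force: [-3.1, 1.6, 1.6]
grip_width: 0.0099
grip_force: 50.0
```

```bash
python3 av.py
```

```text
[np.float64(-0.118), np.float64(-0.145), np.float64(-0.16), np.float64(-0.176), np.float64(-0.176), np.float64(-0.182)]
ee_pos [0.4882 0.166  0.165 ]
eef_rot [-3.1414  0.      1.6388]
force [-2.3749  1.4785  1.2742]
moment [ 0.2371  0.235  -0.1596]
```

In the tool's units: -0.002 rad / 2 = -0.001.

>>> {"fn": "arm_command", "kwargs": {
  "plan": [
    [[0,0,0,0,0,-0.001,1],[0,0,0,0,0,-0.0015,1],[0,0,0,0,0,-0.0015,1]]
  ]
}}

```text
time_s: 22.4
ee_pos: [0.4882, 0.166, 0.165]
eef_rot: [-3.141, 0.0, 1.642]
force: [-3.1, 1.3, 1.5]
grip_width: 0.0099
grip_force: 50.0
```

```bash
python3 av.py
```

```text
[np.float64(-0.219), np.float64(-0.209), np.float64(-0.213), np.float64(-0.226), np.float64(-0.24), np.float64(-0.19)]
ee_pos [0.4882 0.166  0.165 ]
eef_rot [-3.1414  0.      1.6418]
force [-2.9406  1.3602  1.5553]
moment [ 0.2096  0.4829 -0.2161]
```

In the tool's units: 0.005 rad / 2 = 0.0025.

>>> {"fn": "arm_command", "kwargs": {
  "plan": [
    [[0,0,0,0,0,0.0015,1],[0,0,0,0,0,0.0025,1],[0,0,0,0,0,0.0025,0.7],[0,0,0,0,0,0.0025,0.5],[0,0,0,0,0,0.0025,0.4],[0,0,0,0,0,0.0025,0.3],[0,0,0,0,0,0.0025,0.3],[0,0,0,0,0,0.0025,0.3]]
  ],
  "squeeze": 5
}}

```text
time_s: 23.45
ee_pos: [0.4883, 0.166, 0.165]
eef_rot: [3.142, -0.0, 1.637]
force: [0.4, -0.3, -0.7]
grip_width: 0.0328
grip_force: 0.0
```

```bash
python3 st.py
```

```text
23.45 [0.48832 0.16599 0.16502] [ 3.1415 -0.      1.6368] [ 0.39 -0.33 -0.71] [ 0.    -0.059  0.048] 0.03283862989866475
```

Released at 33 mm opening with no force left. I lift straight up, then back towards the robot to look.

In the tool's units: -100 mm / 800 = -0.125, -80 mm / 800 = -0.1.

>>> {"fn": "arm_command", "kwargs": {
  "plan": [
    [[0,0,-0.0063,0,0,0,0.3],[0,0,-0.025,0,0,0,0.3],[0,0,-0.0563,0,0,0,0.3],[0,0,-0.1,0,0,0,0.3],[0,0,-0.125,0,0,0,0.3],[-0.05,0,-0.125,0,0,0,0.3],[-0.1,0,-0.125,0,0,0,0.3],[-0.125,0,-0.125,0,0,0,0.3],[-0.125,0,-0.125,0,0,0,0.3],[-0.125,0,-0.125,0,0,0,0.3]]
  ]
}}

```text
time_s: 24.45
ee_pos: [0.4949, 0.0664, 0.2653]
eef_rot: [3.141, -0.0, 1.636]
force: [0.3, 0.2, -0.1]
grip_width: 0.0334
grip_force: 0.0
```

Run:
```python
from fit import *
p,d,i=grab('wrist'); w=wcloud(d,i)
print(ctrl.get_obs()['ee_pos'],ctrl.get_obs()['force'])
conefit(w,[.489,.165],.095)
print(ring(w,.139,.1445,[.489,.165],.020,True,.014,.0222))
p,d,i=grab('scene'); a=cv2.resize(p[130:380,120:440],None,fx=2.4,fy=2.4,interpolation=cv2.INTER_CUBIC); cv2.imwrite('pics/end.png',a)
conefit(cloud(d,i),[.489,.165],.095)
```

```text
[0.49488904 0.06685595 0.26519288] [-0.98538281  0.34507598 -1.76233174]
top 730 [0.4888 0.1648] ((488.6289978027344, 164.7766571044922), (10.178905487060547, 35.225772857666016), 3.6390221118927) wing dir -1.521 shoulder 2779 [0.4888 0.1648] tab 1241 [0.0035 0.0024] tabdir 0.6020917086967722
(array([0.4888, 0.1657]), array([0.4888, 0.166 , 0.0203]), 67, np.float64(0.0008))
top 88 [0.4892 0.1602] ((488.9201354980469, 160.8895263671875), (9.99580192565918, 29.00192642211914), 4.0738444328308105) wing dir -1.515 shoulder 442 [0.4892 0.1602] tab 170 [-0.0023  0.008 ] tabdir 1.8554051575627715
```

View pics/end.png

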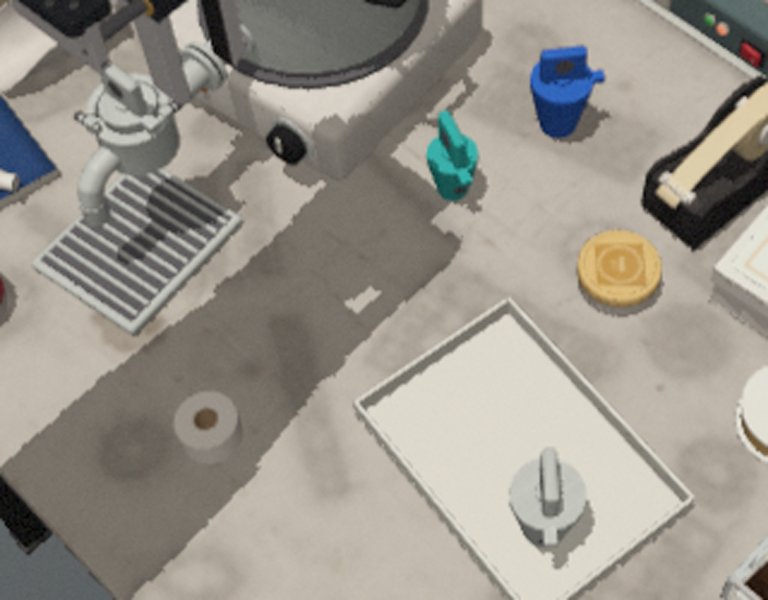

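The picture shows the cone seated in the cup at (125,100) with its wing across the pipe, and the large cone upright in the tray at (548,495). The bystanders in view (tin, label roll, ribbon roll edge) have not moved. The wrist depth puts the cone on the cup's axis.

```bash
python3 -c "
from station import ctrl
print(ctrl.hand_in())"
```

```text
the job is handed in; nothing more can be done
None
```

The job is handed in (the hand-in returned no verdict): the smaller cone was pressed home with about 17.6 N, bore on the open stop with about 10 N and the closed stop with about 8 N (by wrist torque), and stands seated at the closed stop; the large cone, the tin and the label roll look undisturbed, and only the edge of the ribbon roll was in the final view.

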